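# Stamp a power brick and shelve it

### The job

Mark the black power brick that lies in the sloping jig: swing the blue stamp arm fully over it to its stop, then push the red spring plunger all the way down and keep it there for about a second. Let it spring back up, swing the arm well clear of the brick again (about where it was), then take the brick out and lay it, label up, in the yellow outline on the black rack shelf, lengthways like the finished bricks beside it. Set it down rather than dropping it, and leave everything else where it is.

Things in the scene. Friction and masses are not known exactly. Their poses are not given: they have to be found in the camera images.
- deck: Sloping aluminium deck of the marking jig (fixed), 220 mm (x, up the slope) by 280 mm (y, across, to the left seen from the robot), inclined 25 degrees, its low edge roughly towards the robot. Origin: centre of its top face, 86 mm above the table. z is square out of the face, leaning 25 degrees back towards the robot.
- nest (a point): Middle of the brick's place on the deck, at the deck's origin. White rails 12 mm high flank the brick's long sides only near its ends (32 to 58 mm either side of the middle), a 16 mm stop its low end. Beside the brick's middle the deck is bare; the arm's post (11 mm radius) stands at deck y +100 mm.
- brick: The unmarked black power brick, 120 x 52 x 32 mm (x, y, z), 0.28 kg or so, with a plain white label on top (no green mark). Origin: centre of its underside; z points out of the label face. It starts in the nest with its x up the slope, origin at the nest.
- stamp_arm (a joint): Swing of the blue arm about its post (axis square to the deck), rad: 0 = stop, over the brick's middle (arm along deck -y); grows to 1.75 as it swings up the slope and away (1.57: along deck +x). Stiff: 0.25 N m, 1 to 4 N at the plunger; stays where left. Arm 24 mm wide (34 at its ends), top 80 mm above the deck. Beyond 1.0 the brick lifts out freely.
- hinge (a point): On the arm's pivot axis, 80 mm above the deck, at deck x 0, y +100 mm.
- head_top (a point): Centre of the top of the red plunger cap, a round cap 40 mm across and 22 mm tall, carried by the arm 100 mm from the pivot axis. Unpressed it is 117 mm above the deck and its lower edge 95 mm; it moves square to the deck, which is also the cap's axis. With the arm at 0 it is straight above the nest.
- plunger (a joint): How far the plunger is pushed in, m: 0 up, 0.014 at its stop. A spring returns it: 5 N to start, 14 N at the stop. The stamp foot then stands 3 mm over the brick.
- shelf: Black vented rack shelf flat on the table (fixed), 250 (x) by 420 mm (y). Bricks lie on its floor, 20 mm above the table; side lips reach 40 mm, the far (+x) flange 44 mm. Origin: on the table under its centre. Three places at y = -120, 0 and +120 mm, bricks' long side along x; two are taken by finished bricks.
- slot: Yellow outline (flat, 142 x 76 mm) painted round the free place on the shelf floor. Origin: its centre, at floor height; x along the brick's long side.
- done1: A finished black power brick with a green square on its label, the same size as the other, on the shelf; leave it alone. Origin: centre of its underside.
- done2: The second finished brick, like done1; leave it alone.
- screwdriver: Green-handled screwdriver, 200 mm, lying on the table near the robot; leave it alone.
- tester: Yellow and black hand-held tester, 160 x 79 x 38 mm, lying on the table; leave it alone.
- tape: Blue roll of tape, 100 mm across, 25 mm high, lying flat; leave it alone.
There are look-alikes about, which are no part of the job. Leave any orange look-alike of the brick alone.

How it is judged:
By the outcome, as a careful person would: the job done as asked, in the order asked, and still so for the second after the job is handed in, with the robot touching nothing.
It also fails if it takes over 67 s, if anything falls off the work surface, if the arm or the gripper's body presses on something with over 40 N, if the wrist force passes 120 N, or if a joint passes its speed limit or range.

### The arm

A 6-joint arm with a two-finger parallel gripper is mounted at the origin on the work surface. World frame = base frame: x ahead of the robot, y to its left, z up, the work surface at z = 0. Lengths are in m, angles in rad, forces in N, time in s.
With the tool pointing down it reaches from about 0.425 to 0.925 m from the base axis. Payload 12.5 kg.
Tool frame: the origin (TCP) lies between the finger pads; the fingertips stand tip_reach ahead of it and the grasp point (between the pads) is the TCP (tip_reach is the distance from the TCP to the fingertips, in m); z points along the fingers, y is the line along which they close (so a half turn about z gives the same grasp; the last joint's range is limited). The gripper opens to 85 mm and grips with 20 to 120 N. Pads are 22 mm wide; open, the fingers measure 114 mm over their backs; the gripper's body (76 mm by 85 mm) begins 54 mm behind the grasp point. The pads swing forward as they close: fully open they stand 13 mm farther back than shut.
Start: joints at [1.036, 0.491, 1.559, -0, 1.092, -0.106], TCP at [0.26, 0.568, 0.25] pointing down, gripper open.
Joint ranges: [-3.1, 3.1], [-0.84, 2.19], [0.05, 2.79], [-1.13, 4.28], [0.06, 2.93], [-2.69, 2.69]. Speed limits (rad/s): [2.22, 2.22, 2.79, 3.14, 3.14, 3.14].

### API

Orientations are given as a unit quaternion [w, x, y, z].
In Python, from cell import * gives the robot as it stands.
- The arm moves only by the tool step_arm, never from a script. Its argument "targets" is one flat list of numbers, 7 for each row, row after row: the shift along the tool's x, y, z in m, then the turn, a rotation vector about the tool's x, y, z in degrees, then the finger opening in m, from 0 to 0.0854. In form: [x, y, z, ax, ay, az, grip, x, y, z, ax, ay, az, grip, ...]. A call has 1 to 12 rows; each row shifts and turns the commanded pose from where the row before left it, along the tool's axes as they then stand; what a row does not reach is not made up. A row lasts 1/10 s, in which the tool goes at most 50 mm and 8.59 degrees, less where a joint would pass 70% of its speed; a pose out of reach is approached as far as the arm can. A call is refused whole if a number of a shift passes 0.05 or a number of a turn 8.59, either way. A call with a gripper value outside its range is refused whole. The fingers move at their own pace and stop on an object; "squeeze" is the grip in N (left out, the last holds). Time passes only in rows, so rows that do not move let the fingers close. It gives the time, the measured TCP pose, the force, the opening and the grip force at its end, in the units of the state.
- sense(): the state, without advancing time (a new reading comes with each control period).
- get_image(name): name is "scene" or "top"; returns the picture (384x512x3 uint8, red, green, blue); there is no depth.
- camera_info(name): a dict with "intrinsics" (3x3 intrinsics, pixels), "distortion" ([k1, k2, p1, p2, k3] as OpenCV has them; the pictures are not rectified), "R" (3x3) and "t" (3): a world point X has camera coordinates R X + t. Camera axes: x right, y down, z forward; pixel columns grow to the right and rows downward; lengths in m; the calibration is good to about 2 mm. A picture is of the moment at which its call begins. camera_info takes no time and is no camera call.
- finish_job(): hands the job in; it is judged then, once.
The state is a dict: "clock": time; "joint_pos": joint angles; "qd": joint speeds; "effort": joint torques, N m; "tcp_pos": TCP position; "orientation": TCP orientation; "contact_force": force on the tool from outside, world axes, zero at the start; "moment": the same for the moment, N m; "finger_gap": opening from 0.0 (shut) to 1.0 (fully open); "grasp_force": force on a finger pad.
Only numpy, scipy, OpenCV 4.12 (cv2) and the standard library are available. Lean on these libraries where they do the work, as an engineer would, in place of code of your own. Each camera call takes 0.05 s, during which the arm holds its last target. There are 200 camera calls.

## Working session

There is one attempt and no reset: what is moved stays moved. The work goes in short steps, Python scripts to look and compute and a tool call to move; the robot and the scene stay as the last step left them, time stands still between calls to the robot, and variables do not carry over. Pictures are saved under pics/ and viewed, at most 10 in all, crops included, and the job is handed in when it is done.

Besides the shell and the picture viewer there is one more tool, called after "Call:" by a JSON object that holds its "api" and its "payload". step_arm: Moves the arm, as the interface text tells. Its arguments: {"type":"object","properties":{"targets":{"type":"array","items":{"type":"number"}},"squeeze":{"type":"number"}},"required":["targets"]}

```bash
mkdir -p pics; ls; python3 - <<'E'
from cell import *
import cv2
for n in ("scene","top"):
    im=get_image(n); cv2.imwrite(f"pics/{n}0.png",im[:,:,::-1])
    c=camera_info(n); print(n,c)
print(sense())
E
```

```text
pics
scene {'intrinsics': array([[394.1137822 ,   0.        , 248.25946541],
       [  0.        , 394.1137822 , 186.91832974],
       [  0.        ,   0.        ,   1.        ]]), 'distortion': array([0.00334637, 0.        , 0.        , 0.        , 0.        ]), 'R': array([[ 0.04277268,  0.99906491, -0.00630958],
       [ 0.54302855, -0.02854866, -0.83922879],
       [-0.83862416,  0.03246978, -0.54374187]]), 't': array([-0.10087006, -0.19740819,  1.59341437])}
top {'intrinsics': array([[458.62238192,   0.        , 264.08968617],
       [  0.        , 458.62238192, 194.38753961],
       [  0.        ,   0.        ,   1.        ]]), 'distortion': array([-0.03968889,  0.        ,  0.        ,  0.        ,  0.        ]), 'R': array([[ 0.00660676, -0.99984091, -0.01656796],
       [-0.99784402, -0.00550987, -0.06539845],
       [ 0.06529676,  0.01696432, -0.99772168]]), 't': array([0.07280272, 0.59691526, 1.46534569])}
{'clock': 0.1, 'joint_pos': array([ 1.03639990e+00,  4.91488367e-01,  1.55935716e+00,  4.11001701e-06,
        1.09166259e+00, -1.05579378e-01]), 'qd': array([-0.00211956, -0.00070605, -0.00131355,  0.00046992, -0.00092745,
       -0.0013761 ]), 'effort': array([ 3.09216550e-03, -6.19452024e+01, -2.62030363e+01, -1.34869474e-04,
        2.93088196e-03, -2.68652155e-05]), 'tcp_pos': array([0.25975859, 0.56829095, 0.24980374]), 'orientation': array([-1.45712216e-04,  2.12770437e-01,  9.77102109e-01, -4.33922677e-04]), 'contact_force': array([-0.45950647,  0.77079602,  0.37967808]), 'moment': array([ 0.02024688, -0.07017251, -0.05020264]), 'grasp_force': 0.0, 'finger_gap': 0.9985153862946763}
```

View pics/scene0.png

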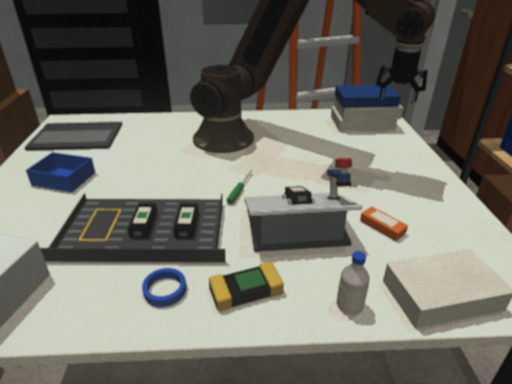

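View pics/top0.png

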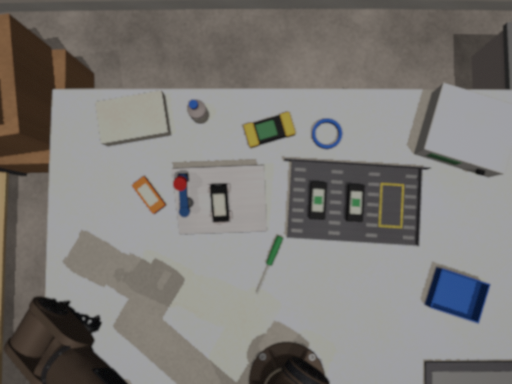

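The top view shows the unmarked black brick (white label) in the jig at (220,203). The look-alikes are the orange brick at (149,195) and the green-marked bricks at (317,200) and (355,202). The red cap is at (181,183), the pivot about (184,208), and the free yellow outline about (391,206). The brick at (220,203) fits: it is black, has a plain label, and lies on the deck. I'll confirm it in an enlarged crop.

```bash
cat > h.py <<'E'
from cell import *
import numpy as np, cv2
from scipy.spatial.transform import Rotation as Ro
def ray(n,uv):
    c=camera_info(n); p=cv2.undistortPoints(np.array(uv,float).reshape(-1,1,2),c["intrinsics"],c["distortion"]).reshape(-1,2)
    R=c["R"]; C=-R.T@c["t"]; d=np.c_[p,np.ones(len(p))]@R
    return C,d
def onz(n,uv,z):
    C,d=ray(n,uv); return C+d*((z-C[2])/d[:,2:3])
def onplane(n,uv,P,N):
    C,d=ray(n,uv); return C+d*(((P-C)@N)/(d@N))[:,None]
def two(u1,u2):
    C1,d1=ray("scene",u1);C2,d2=ray("top",u2);d1=d1[0];d2=d2[0]
    s=np.linalg.lstsq(np.c_[d1,-d2],C2-C1,rcond=None)[0]
    a=C1+s[0]*d1;b=C2+s[1]*d2; return (a+b)/2,np.linalg.norm(a-b)
def blobs(im,lo,hi,box,amin=15):
    x0,y0,x1,y1=box; m=cv2.inRange(cv2.cvtColor(im,cv2.COLOR_RGB2HSV),np.array(lo),np.array(hi)); k=np.zeros_like(m);k[y0:y1,x0:x1]=m[y0:y1,x0:x1]
    cs,_=cv2.findContours(k,cv2.RETR_EXTERNAL,cv2.CHAIN_APPROX_NONE)
    out=[]
    for c in cs:
        if cv2.contourArea(c)>=amin:
            M=cv2.moments(c); out.append((round(M['m10']/M['m00'],2),round(M['m01']/M['m00'],2),cv2.contourArea(c),cv2.minAreaRect(c)))
    return out
E
python3 - <<'E'
from h import *
t=get_image("top"); s=get_image("scene")
for nm,im,lo,hi,b in [("label",t,(0,0,150),(180,60,255),(211,188,229,218)),("redT",t,(0,150,60),(8,255,255),(170,170,200,195)),("redS",s,(0,150,60),(8,255,255),(325,150,360,172)),
 ("slotT",t,(20,90,60),(35,255,255),(370,170,415,240)),("d",t,(0,0,150),(180,255,255),(305,180,370,220)),("blueT",t,(100,100,40),(130,255,255),(170,160,200,225)),("blueS",s,(100,80,20),(130,255,255),(320,165,365,215))]:
    print(nm,*blobs(im,lo,hi,b),sep="\n  ")
a=cv2.resize(t[150:250,160:280],None,fx=4,fy=4,interpolation=cv2.INTER_CUBIC); b=cv2.resize(s[150:255,235:365],None,fx=4,fy=4,interpolation=cv2.INTER_CUBIC)
cv2.imwrite("pics/c1.png",np.vstack([cv2.copyMakeBorder(a,0,0,0,40,0),b])[:600 if 0 else 820,:,::-1][::1] if 0 else cv2.resize(np.vstack([cv2.copyMakeBorder(a,0,0,0,40,0),b]),(380,599))[:,:,::-1])
cv2.imwrite("pics/c1.png",cv2.resize(t[150:250,165:275],(660,600),interpolation=cv2.INTER_CUBIC)[:,:,::-1])
E
```

```text
label
  (218.96, 204.07, 144.0, ((218.8940887451172, 204.12351989746094), (18.483858108520508, 9.126883506774902), 85.60128784179688))
redT
  (179.49, 182.9, 100.5, ((179.60000610351562, 183.30001831054688), (11.180339813232422, 11.627553939819336), 26.56505012512207))
redS
  (343.47, 162.52, 89.5, ((343.5, 162.5), (7.0, 13.0), 90.0))
slotT
  (390.9, 205.16, 1040.0, ((390.9476318359375, 205.04737854003906), (24.6691837310791, 45.24348449707031), 2.862405300140381))
d
  (355.0, 209.5, 36.0, ((355.0, 209.5), (5.0, 8.0), 90.0))
  (317.12, 207.0, 31.0, ((317.0, 207.0), (4.0, 8.0), 90.0))
  (356.0, 194.95, 31.0, ((356.0, 195.0), (4.0, 8.0), 90.0))
  (317.86, 192.61, 36.0, ((318.0, 192.5), (5.0, 8.0), 90.0))
blueT
  (183.69, 203.81, 148.5, ((184.0, 202.5), (8.0, 25.0), 0.0))
blueS
  (338.65, 174.78, 100.0, ((338.1723937988281, 174.5689697265625), (21.540658950805664, 8.356290817260742), 21.801406860351562))
```

View pics/c1.png

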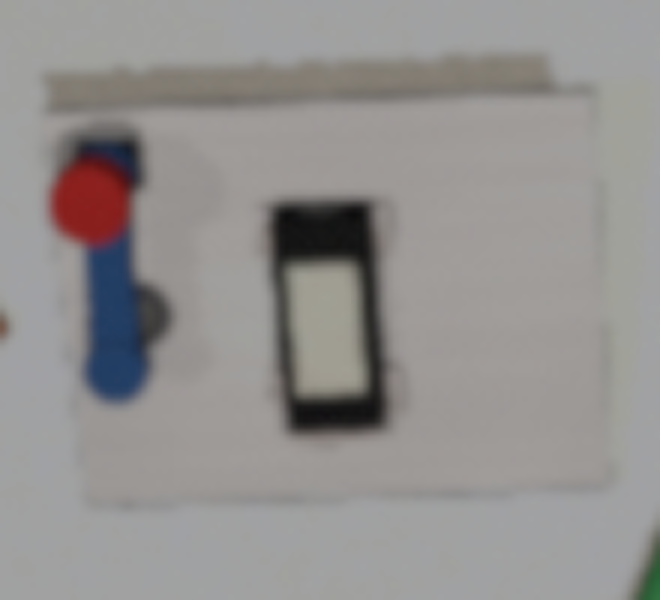

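The crop confirms it: a black brick with a plain white label in the nest. Brick corners are about (275,205), (368,205), (383,430) and (290,430), the deck corners are visible, the cap is at (90,203), and the pivot end disc is at (117,372). The arm lies along the up-slope direction.

```bash
python3 - <<'E'
from h import *
f=lambda c:(np.array(c,float)+.5)/6-.5+[165,150]
hi=onz("top",f([[42,108],[595,88]]),.1325); lo=onz("top",f([[85,505],[610,487]]),.0395)
print("deck",hi.round(3),lo.round(3),np.linalg.norm(hi[0]-hi[1]),np.linalg.norm(lo[0]-lo[1]))
c=(hi.mean(0)+lo.mean(0))/2
dy=hi[0]-hi[1]+lo[0]-lo[1]; yaw=np.arctan2(-dy[0],dy[1]); print("c",c,"yaw",np.degrees(yaw), "yaw2",np.degrees(np.arctan2(*(hi.mean(0)-lo.mean(0))[[1,0]])))
piv=onz("top",f([[117,372]]),.1585)[0]; print("hinge",piv)
cap=two([[343.5,162.5]],[[179.5,182.9]]);print("cap",cap)
t=get_image("top")
m=cv2.inRange(t,(0,0,0),(70,70,70)); k=np.zeros_like(m);k[180:225,205:235]=m[180:225,205:235]
cs,_=cv2.findContours(k,cv2.RETR_EXTERNAL,cv2.CHAIN_APPROX_NONE);q=max(cs,key=cv2.contourArea);r=cv2.minAreaRect(q);print(r)
for y in (yaw,0):
  N=Ro.from_euler('ZY',[y,-25*np.pi/180]).as_matrix()[:,2]
  B=onplane("top",[[r[0][0],r[0][1]],[218.95,204.1]],np.array([c[0],c[1],.086])+.032*N,N);print("brick top, label",B,"nest",B[0]-.032*N)
# hinge-based nest estimate
  R=Ro.from_euler('ZY',[y,-25*np.pi/180]).as_matrix(); print("nest from hinge",piv-R@[0,.1,.08], "cap deckframe", R.T@(cap[0]-piv))
s=onz("top",[[390.95,205.05]],.02);print("slot",s)
d=onz("top",[[355,209.5],[356,194.95],[317.1,207],[317.86,192.6]],.052);print(d.round(3))
dd=d[1]-d[0]+d[3]-d[2];print("shelf yaw",np.degrees(np.arctan2(dd[1],dd[0])), "across", np.degrees(np.arctan2(*(-(d[2:].mean(0)-d[:2].mean(0))[0],(d[2:].mean(0)-d[:2].mean(0))[1]))))
E
```

```text
deck [[0.669 0.354 0.133]
 [0.68  0.076 0.133]] [[0.468 0.348 0.04 ]
 [0.479 0.068 0.04 ]] 0.27858807177925043 0.27965320393664905
c [0.57391232 0.21173718 0.086     ] yaw 2.3455874235945475 yaw2 2.040446447236793
hinge [0.53541622 0.30911642 0.1585    ]
cap (array([0.61413123, 0.31056505, 0.22305791]), np.float64(0.0011452516085211982))
((219.434814453125, 202.18521118164062), (37.44038391113281, 15.829427719116211), 85.42607879638672)
brick top, label [[0.56567828 0.20989184 0.1174365 ]
 [0.55997946 0.21159231 0.11481377]] nest [0.57919073 0.21044532 0.08843465]
nest from hinge [0.57329003 0.21058392 0.08599538] cap deckframe [ 0.09861734 -0.00177413  0.02524575]
brick top, label [[0.56567678 0.20988825 0.1174678 ]
 [0.55997958 0.21159261 0.11481115]] nest [0.57920057 0.20988825 0.08846595]
nest from hinge [0.56922568 0.20911642 0.08599538] cap deckframe [0.09862338 0.00144864 0.02524293]
slot [[ 0.5642269  -0.33355258  0.02      ]]
[[ 0.548 -0.211  0.052]
 [ 0.594 -0.215  0.052]
 [ 0.555 -0.092  0.052]
 [ 0.601 -0.094  0.052]]
shelf yaw -3.673308565178247 across -3.337948527938333
```

```bash
cat >> h.py <<'E'
O=np.array([.5735,.2115,.086]); D=Ro.from_euler('ZY',[2.2,-25],degrees=True).as_matrix()
def dk(x,y,z): return O+D@np.array([x,y,z])/1000          # deck mm -> world
def Td(a):      # tool square to the deck; a=0: tool y = deck +y; turned a deg about deck z
    return D@Ro.from_euler('z',a,degrees=True).as_matrix()@np.diag([-1.,1,-1])
def cur():
    s=sense(); q=s["orientation"]; return s["tcp_pos"],Ro.from_quat(np.r_[q[1:],q[0]]).as_matrix(),s
def plan(P,R):  # turn first, then shift in the new tool axes
    p,r,s=cur(); rv=Ro.from_matrix(r.T@R).as_rotvec(degrees=True); sh=R.T@(P-p)*1000
    print("turn",rv.round(2),"shift mm (after turn)",sh.round(1),"|",np.linalg.norm(sh).round(1))
E
python3 - <<'E'
from h import *
import cell
print([n for n in dir(cell) if n[0]!='_'], getattr(cell,'tip_reach',None))
cap=np.array([.6141,.3106,.2231]); print("cap deck",(D.T@(cap-O)*1000).round(1), "hinge",(D.T@(np.array([.5354,.3091,.1585])-O)*1000).round(1))
plan(dk(100,98,170),Td(0))
E
```

```text
['MotionError', 'camera_info', 'finish_job', 'get_image', 'sense', 'tip_reach'] 0.019
cap deck [ 98.2  97.5 105.5] hinge [-0.5 99.  80.2]
turn [ -5.86 -24.55 -26.34] shift mm (after turn) [-302.3 -270.6  105.4] | 419.2
```

Call:
{"api": "step_arm", "payload": {"targets": [0, 0, 0, -1.17, -4.9, -5.27, 0.075, 0, 0, 0, -1.17, -4.9, -5.27, 0.075, 0, 0, 0, -1.17, -4.9, -5.27, 0.075, 0, 0, 0, -1.17, -4.9, -5.27, 0.075, 0, 0, 0, -1.17, -4.9, -5.27, 0.075, -0.03, -0.027, 0.005, 0, 0, 0, 0.07, -0.03, -0.027, 0.005, 0, 0, 0, 0.07, -0.03, -0.027, 0.005, 0, 0, 0, 0.07, -0.03, -0.027, 0.005, 0, 0, 0, 0.07, -0.03, -0.027, 0.005, 0, 0, 0, 0.07, -0.03, -0.027, 0.005, 0, 0, 0, 0.07, -0.03, -0.027, 0.005, 0, 0, 0, 0.07]}}

```text
clock: 1.45
tcp_pos: [0.4732, 0.3862, 0.3076]
orientation: [0.216, -0.019, 0.976, 0.004]
contact_force: [0.3, 0.9, -0.3]
finger_gap: 0.818
grasp_force: 0.0
```

```bash
python3 - <<'E'
from h import *
plan(dk(99,98,170),Td(0)); print(sense()["joint_pos"].round(2))
E
```

```text
turn [ 0.03 -0.03  0.01] shift mm (after turn) [-90.2 -80.5  70.3] | 139.8
[ 0.67  0.33  1.73 -0.37  0.76 -0.71]
```

Call:
{"api": "step_arm", "payload": {"targets": [-0.03, -0.027, 0.015, 0, 0, 0, 0.07, -0.03, -0.027, 0.015, 0, 0, 0, 0.07, -0.03, -0.0265, 0.02, 0, 0, 0, 0.07, 0, 0, 0.02, 0, 0, 0, 0.07, 0, 0, 0, 0, 0, 0, 0.07]}}

```text
clock: 1.95
tcp_pos: [0.5869, 0.3099, 0.2791]
orientation: [0.214, -0.018, 0.977, 0.003]
contact_force: [-0.1, 0.2, -0.9]
finger_gap: 0.823
grasp_force: 0.0
```

```bash
python3 - <<'E'
from h import *
plan(dk(99,98,106),Td(0)); 
t=get_image("top"); s=get_image("scene")
a=cv2.resize(t[140:240,140:260],(480,400)); b=cv2.resize(s[100:210,280:400],(436,400))
cv2.imwrite("pics/c2.png",cv2.resize(np.hstack([a,b]),(800,350))[:,:,::-1])
E
```

```text
turn [-0.11 -0.24 -0.09] shift mm (after turn) [-1.9  0.2 61.8] | 61.8
```

View pics/c2.png

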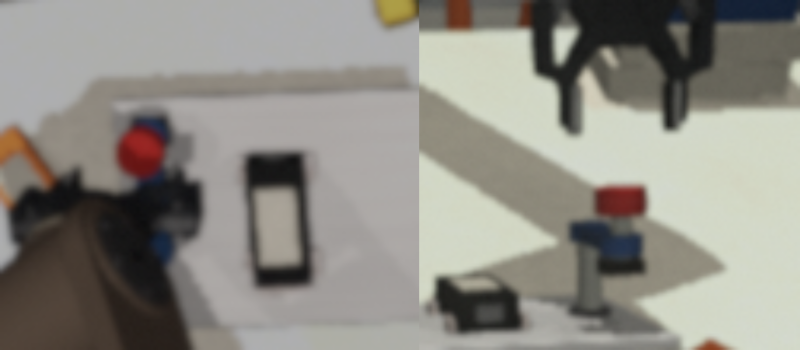

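The two fingers (575 and 675, right panel) straddle the red cap (621), so the centring is good. Next I descend and grip the cap lightly.

Call:
{"api": "step_arm", "payload": {"targets": [-0.001, 0, 0.015, 0, 0, 0, 0.07, -0.001, 0, 0.016, 0, 0, 0, 0.07, 0, 0, 0.016, 0, 0, 0, 0.07, 0, 0, 0.014, 0, 0, 0, 0.07, 0, 0, 0, 0, 0, 0, 0.06, 0, 0, 0, 0, 0, 0, 0.044, 0, 0, 0, 0, 0, 0, 0.036, 0, 0, 0, 0, 0, 0, 0.036, 0, 0, 0, 0, 0, 0, 0.036], "squeeze": 20}}

```text
clock: 2.95
tcp_pos: [0.6139, 0.3124, 0.2276]
orientation: [0.216, -0.019, 0.976, 0.004]
contact_force: [1.3, -1.2, -2.3]
finger_gap: 0.462
grasp_force: 21.1
```

```bash
python3 - <<'E'
from h import *
p,R,s=cur(); print((D.T@(p-O)*1000).round(1),s["grasp_force"],s["finger_gap"]*85.4,s["contact_force"].round(1))
# arc: chord per row in tool axes for 11 rows at half-step
for n in (11,12):
  dth=90/n; c=2*100*np.sin(np.radians(dth/2)); print(n,dth,"tool shift along -y mid-chord", c, "x comp",c*np.sin(np.radians(dth/2)))
E
```

```text
[ 99.9  99.3 109.6] 21.115559935569763 39.4407755233295 [ 1.3 -1.2 -2.3]
11 8.181818181818182 tool shift along -y mid-chord 14.267836639846468 x comp 1.0178558119067267
12 7.5 tool shift along -y mid-chord 13.080625846028612 x comp 0.8555138626189587
```

Call:
{"api": "step_arm", "payload": {"targets": [0.00055, -0.01045, 0, 0, 0, 6, 0.036, 0.00055, -0.01045, 0, 0, 0, 6, 0.036, 0.00055, -0.01045, 0, 0, 0, 6, 0.036, 0.00055, -0.01045, 0, 0, 0, 6, 0.036, 0.00055, -0.01045, 0, 0, 0, 6, 0.036, 0.00055, -0.01045, 0, 0, 0, 6, 0.036, 0.00055, -0.01045, 0, 0, 0, 6, 0.036, 0.00055, -0.01045, 0, 0, 0, 6, 0.036, 0.00055, -0.01045, 0, 0, 0, 6, 0.036, 0.00055, -0.01045, 0, 0, 0, 6, 0.036, 0.00055, -0.01045, 0, 0, 0, 6, 0.036, 0, 0, 0, 0, 0, 0, 0.036]}}

```text
clock: 4.15
tcp_pos: [0.5625, 0.2185, 0.2018]
orientation: [0.178, 0.517, 0.829, 0.121]
contact_force: [-1.7, -2.5, -4.9]
finger_gap: 0.465
grasp_force: 21.1
```

```bash
python3 - <<'E'
from h import *
p,R,s=cur(); d=D.T@(p-O)*1000; print(d.round(1),"theta",np.degrees(np.arctan2(d[0],100-d[1])),s["grasp_force"],s["finger_gap"]*85.4,"F deck",(D.T@s["contact_force"]).round(1)); print(Ro.from_matrix(Td(0).T@R).as_rotvec(degrees=True))
E
```

```text
[ 39.2   7.4 109.5] theta 22.935501201740447 21.13981157541275 39.69204355779105 F deck [-3.7 -2.4 -3.7]
[ 0.0996038   0.10916403 66.08863307]
```

Call:
{"api": "step_arm", "payload": {"targets": [0.00055, -0.01045, 0, 0, 0, 6, 0.036, 0.00055, -0.01045, 0, 0, 0, 6, 0.036, 0.00055, -0.01045, 0, 0, 0, 6, 0.036, 0, -0.005, 0, 0, 0, 3, 0.036, 0, -0.003, 0, 0, 0, 2, 0.036, 0, -0.002, 0, 0, 0, 0, 0.036, 0, 0, 0, 0, 0, 0, 0.036]}}

```text
clock: 4.85
tcp_pos: [0.5278, 0.2087, 0.1854]
orientation: [0.151, 0.67, 0.71, 0.154]
contact_force: [-0.6, -5.0, -2.5]
finger_gap: 0.457
grasp_force: 21.7
```

```bash
python3 - <<'E'
from h import *
p,R,s=cur(); d=D.T@(p-O)*1000; print(d.round(1),"theta",np.degrees(np.arctan2(d[0],100-d[1])),s["grasp_force"],s["finger_gap"]*85.4,"F deck",(D.T@s["contact_force"]).round(1)); print(Ro.from_matrix(Td(0).T@R).as_rotvec(degrees=True))
E
```

```text
[  0.5  -1.1 109.4] theta 0.27145120106144094 21.72757387161255 39.01596408339765 F deck [-1.8 -5.  -2. ]
[5.07793502e-02 2.98105902e-02 8.88412861e+01]
```

Call:
{"api": "step_arm", "payload": {"targets": [0, -0.002, 0, 0, 0, 0, 0.036, 0, -0.001, 0, 0, 0, 0, 0.036, 0, -0.001, 0, 0, 0, 0, 0.036, 0, 0, 0, 0, 0, 0, 0.036]}}

```text
clock: 5.25
tcp_pos: [0.5263, 0.2089, 0.1849]
orientation: [0.152, 0.67, 0.71, 0.156]
contact_force: [12.3, -5.3, -2.4]
finger_gap: 0.458
grasp_force: 21.5
```

```bash
python3 - <<'E'
from h import *
p,R,s=cur(); d=D.T@(p-O)*1000; print(d.round(1),s["grasp_force"],s["finger_gap"]*85.4,"F deck",(D.T@s["contact_force"]).round(1))
E
```

```text
[ -1.   -0.8 109.6] 21.547438502311707 39.12283560859872 F deck [ 9.9 -5.8 -7.3]
```

Call:
{"api": "step_arm", "payload": {"targets": [0, 0.003, 0, 0, 0, 0, 0.06, 0, 0, 0, 0, 0, 0, 0.07, 0, 0, 0, 0, 0, 0, 0.07, 0, 0, -0.02, 0, 0, 0, 0.07, 0, 0, -0.02, 0, 0, 0, 0.07, 0, 0, 0, 0, 0, 0, 0.0, 0, 0, 0, 0, 0, 0, 0.0, 0, 0, 0, 0, 0, 0, 0.0, 0, 0, 0, 0, 0, 0, 0.0, 0, 0, 0, 0, 0, 0, 0.0, 0, 0, 0, 0, 0, 0, 0.0]}}

```text
clock: 6.35
tcp_pos: [0.5098, 0.2082, 0.2206]
orientation: [0.151, 0.671, 0.709, 0.154]
contact_force: [0.5, -0.3, -0.1]
finger_gap: 0.0
grasp_force: 0.0
```

```bash
python3 - <<'E'
from h import *
p,R,s=cur(); d=D.T@(p-O)*1000; print(d.round(1),s["finger_gap"]*85.4,"F deck",(D.T@s["contact_force"]).round(1))
t=get_image("top"); s=get_image("scene")
a=cv2.resize(t[150:250,150:270],(480,400)); b=cv2.resize(s[110:230,240:370],(433,400))
cv2.imwrite("pics/c3.png",cv2.resize(np.hstack([a,b]),(800,350))[:,:,::-1])
E
```

```text
[ -0.9  -0.9 148.9] 0.007377690256281254 F deck [ 0.4 -0.3 -0.3]
```

View pics/c3.png

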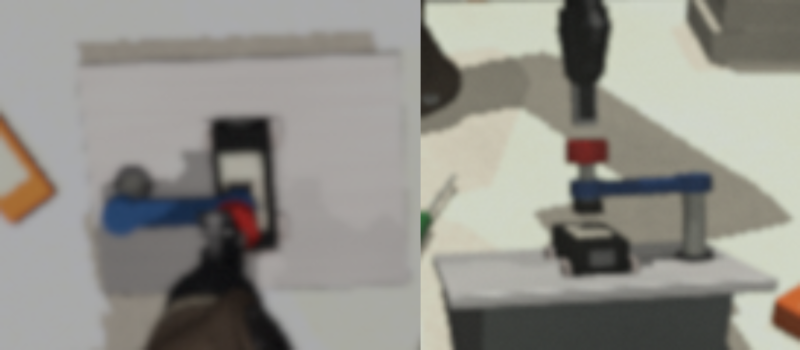

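The arm is over the brick's middle (blue bar horizontal in the right panel) and the closed fingers are right above the red cap (587,150). Now I press.

Call:
{"api": "step_arm", "payload": {"targets": [0, 0, 0.01, 0, 0, 0, 0, 0, 0, 0.004, 0, 0, 0, 0, 0, 0, 0.004, 0, 0, 0, 0, 0, 0, 0.004, 0, 0, 0, 0, 0, 0, 0.003, 0, 0, 0, 0, 0, 0, 0, 0, 0, 0, 0]}}

```text
clock: 7.05
tcp_pos: [0.5204, 0.2086, 0.1983]
orientation: [0.151, 0.671, 0.709, 0.155]
contact_force: [-6.6, -0.3, 9.9]
finger_gap: -0.002
grasp_force: 6.0
```

```bash
python3 - <<'E'
from h import *
p,R,s=cur(); d=D.T@(p-O)*1000; print(d.round(1),"F deck",(D.T@s["contact_force"]).round(1))
E
```

```text
[ -0.7  -0.9 124.2] F deck [-1.8 -0.1 11.8]
```

Call:
{"api": "step_arm", "payload": {"targets": [0, 0, 0.002, 0, 0, 0, 0, 0, 0, 0.002, 0, 0, 0, 0, 0, 0, 0.001, 0, 0, 0, 0, 0, 0, 0.001, 0, 0, 0, 0, 0, 0, 0, 0, 0, 0, 0]}}

```text
clock: 7.55
tcp_pos: [0.523, 0.2087, 0.1967]
orientation: [0.153, 0.67, 0.709, 0.157]
contact_force: [-26.7, -7.6, 49.9]
finger_gap: 0.003
grasp_force: 28.6
```

```bash
python3 - <<'E'
from h import *
p,R,s=cur(); d=D.T@(p-O)*1000; print(d.round(1),"F deck",(D.T@s["contact_force"]).round(1))
E
```

```text
[  0.9  -0.9 121.7] F deck [-3.4 -6.6 56.6]
```

Call:
{"api": "step_arm", "payload": {"targets": [0, 0, -0.001, 0, 0, 0, 0, 0, 0, 0, 0, 0, 0, 0, 0, 0, 0, 0, 0, 0, 0, 0, 0, 0, 0, 0, 0, 0, 0, 0, 0, 0, 0, 0, 0, 0, 0, 0, 0, 0, 0, 0, 0, 0, 0, 0, 0, 0, 0, 0, 0, 0, 0, 0, 0, 0, 0, 0, 0, 0, 0, 0, 0, 0, 0, 0, 0, 0, 0, 0, 0, 0, 0, 0, 0, 0, 0, 0, 0, 0, 0, 0, 0, 0]}}

```text
clock: 8.75
tcp_pos: [0.5228, 0.2087, 0.1968]
orientation: [0.153, 0.67, 0.709, 0.157]
contact_force: [-20.5, -6.3, 40.0]
finger_gap: 0.0
grasp_force: 22.1
```

```bash
python3 - <<'E'
from h import *
p,R,s=cur(); d=D.T@(p-O)*1000; print(d.round(1),"F deck",(D.T@s["contact_force"]).round(1))
E
```

```text
[  0.9  -0.8 121.9] F deck [-1.8 -5.5 45. ]
```

Call:
{"api": "step_arm", "payload": {"targets": [0, 0, -0.008, 0, 0, 0, 0, 0, 0, -0.012, 0, 0, 0, 0, 0, 0, -0.012, 0, 0, 0, 0, 0, 0, 0, 0, 0, 0, 0.07, 0, 0, 0, 0, 0, 0, 0.07, 0, 0, 0, 0, 0, 0, 0.07, 0, 0, 0, 0, 0, 0, 0.07, 0, 0, 0, 0, 0, 0, 0.07, 0, 0, 0, 0, 0, 0, 0.07]}}

```text
clock: 9.65
tcp_pos: [0.5089, 0.2081, 0.2225]
orientation: [0.151, 0.671, 0.709, 0.154]
contact_force: [-0.0, 0.4, 0.2]
finger_gap: 0.821
grasp_force: 0.0
```

```bash
python3 - <<'E'
from h import *
p,R,s=cur(); d=D.T@(p-O)*1000; print(d.round(1),s["finger_gap"]*85.4,"F deck",(D.T@s["contact_force"]).round(1),s["joint_pos"].round(2))
E
```

```text
[ -0.9  -0.9 151.1] 70.08405278717188 F deck [0.1 0.4 0.2] [ 0.32  0.32  2.01 -0.3   0.4   0.52]
```

Call:
{"api": "step_arm", "payload": {"targets": [0, 0, 0.014, 0, 0, 0, 0.07, 0, 0, 0.014, 0, 0, 0, 0.07, 0, 0, 0.013, 0, 0, 0, 0.07, 0, 0, 0, 0, 0, 0, 0.055, 0, 0, 0, 0, 0, 0, 0.04, 0, 0, 0, 0, 0, 0, 0.036, 0, 0, 0, 0, 0, 0, 0.036, 0, 0, 0, 0, 0, 0, 0.036, 0.00055, 0.01045, 0, 0, 0, -6, 0.036, 0.00055, 0.01045, 0, 0, 0, -6, 0.036, 0.00055, 0.01045, 0, 0, 0, -6, 0.036, 0.00055, 0.01045, 0, 0, 0, -6, 0.036]}}

```text
clock: 10.85
tcp_pos: [0.5628, 0.219, 0.2027]
orientation: [0.18, 0.507, 0.834, 0.119]
contact_force: [5.1, -4.5, -8.3]
finger_gap: 0.46
grasp_force: 22.2
```

Call:
{"api": "step_arm", "payload": {"targets": [0.00055, 0.01045, 0, 0, 0, -6, 0.036, 0.00055, 0.01045, 0, 0, 0, -6, 0.036, 0.00055, 0.01045, 0, 0, 0, -6, 0.036, 0.00055, 0.01045, 0, 0, 0, -6, 0.036, 0.00055, 0.01045, 0, 0, 0, -6, 0.036, 0.00055, 0.01045, 0, 0, 0, -6, 0.036, 0.00055, 0.01045, 0, 0, 0, -6, 0.036, 0.00055, 0.01045, 0, 0, 0, -6, 0.036, 0.00055, 0.01045, 0, 0, 0, -6, 0.036, 0.00055, 0.01045, 0, 0, 0, -6, 0.036, 0.00055, 0.01045, 0, 0, 0, -6, 0.036, 0, 0, 0, 0, 0, 0, 0.036]}}

```text
clock: 12.05
tcp_pos: [0.6131, 0.3147, 0.2281]
orientation: [0.218, -0.03, 0.975, 0.003]
contact_force: [16.9, -1.3, -6.2]
finger_gap: 0.46
grasp_force: 22.0
```

```bash
python3 - <<'E'
from h import *
p,R,s=cur(); d=D.T@(p-O)*1000; print(d.round(1),s["finger_gap"]*85.4,s["grasp_force"],"F deck",(D.T@s["contact_force"]).round(1)); print(Ro.from_matrix(Td(0).T@R).as_rotvec(degrees=True))
E
```

```text
[ 99.5 101.6 110.3] 39.25775616713198 22.021202445030212 F deck [ 12.6  -1.9 -12.8]
[-0.09760414 -0.22329563 -1.26953783]
```

Call:
{"api": "step_arm", "payload": {"targets": [0, 0, 0, 0, 0, 0, 0.06, 0, 0, 0, 0, 0, 0, 0.07, 0, 0, 0, 0, 0, 0, 0.075, 0, 0, -0.03, 0, 0, 1.2, 0.075, 0, 0, -0.03, 0, 0, 0, 0.08, 0.033, -0.034, 0, 0, 0, 0, 0.08, 0.033, -0.034, 0, 0, 0, 0, 0.08, 0.033, -0.034, 0, 0, 0, 0, 0.08, 0, 0, 0, 0, 0, 0, 0.08, 0, 0, 0, 0, 0, 0, 0.08]}}

```text
clock: 13.05
tcp_pos: [0.4998, 0.2074, 0.2402]
orientation: [0.217, -0.017, 0.976, 0.005]
contact_force: [0.7, 0.8, 1.5]
finger_gap: 0.938
grasp_force: 0.0
```

```bash
python3 - <<'E'
from h import *
p,R,s=cur(); d=D.T@(p-O)*1000; print(d.round(1),s["finger_gap"]*85.4,"F deck",(D.T@s["contact_force"]).round(1))
plan(dk(0,-.5,80),Td(0))
t=get_image("top"); s=get_image("scene")
a=cv2.resize(t[150:250,150:270],(480,400)); b=cv2.resize(s[110:230,240:370],(433,400))
cv2.imwrite("pics/c4.png",cv2.resize(np.hstack([a,b]),(800,350))[:,:,::-1])
E
```

```text
[ -1.7  -1.2 171. ] 80.1140607907768 F deck [1.3 0.8 1. ]
turn [ 0.02  0.02 -0.26] shift mm (after turn) [-1.7  0.7 91. ] | 91.0
```

View pics/c4.png

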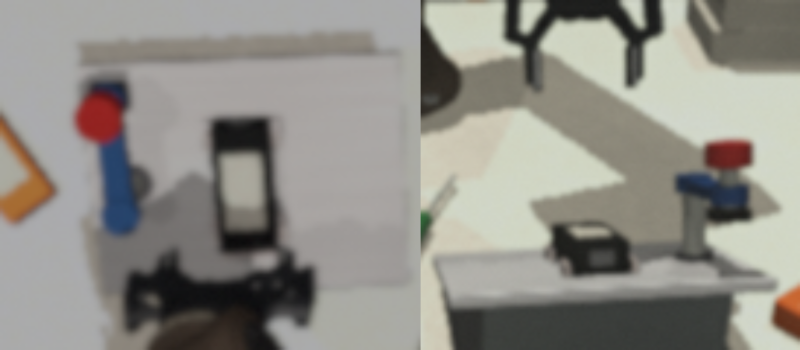

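The arm is back clear at the left (cap at (98,118)), the plunger is up, and the brick is undisturbed under the open gripper. Next I descend and grip.

Call:
{"api": "step_arm", "payload": {"targets": [-0.002, 0.0005, 0.03, 0, 0, 0, 0.08, 0, 0, 0.03, 0, 0, 0, 0.08, 0, 0, 0.03, 0, 0, 0, 0.08, 0, 0, 0.025, 0, 0, 0, 0.08, 0, 0, 0.018, 0, 0, 0, 0.08, 0, 0, 0.012, 0, 0, 0, 0.08, 0, 0, 0, 0, 0, 0, 0.08]}}

```text
clock: 13.85
tcp_pos: [0.5636, 0.2115, 0.1074]
orientation: [0.215, -0.017, 0.976, 0.005]
contact_force: [-1.4, -0.1, 0.4]
finger_gap: 0.935
grasp_force: 0.0
```

```bash
python3 - <<'E'
from h import *
p,R,s=cur(); d=D.T@(p-O)*1000; print(d.round(1),s["finger_gap"]*85.4,"F deck",(D.T@s["contact_force"]).round(1))
E
```

```text
[ 0.   0.3 23.6] 79.89001734071543 F deck [-1.1 -0.   1. ]
```

Close with 50 N, then lift square to the deck.

Call:
{"api": "step_arm", "payload": {"targets": [0, 0, 0, 0, 0, 0, 0.065, 0, 0, 0, 0, 0, 0, 0.055, 0, 0, 0, 0, 0, 0, 0.045, 0, 0, 0, 0, 0, 0, 0.045, 0, 0, 0, 0, 0, 0, 0.045, 0, 0, 0, 0, 0, 0, 0.045, 0, 0, -0.01, 0, 0, 0, 0.045, 0, 0, -0.02, 0, 0, 0, 0.045, 0, 0, -0.03, 0, 0, 0, 0.045, 0, 0, -0.03, 0, 0, 0, 0.045, 0, 0, -0.03, 0, 0, 0, 0.045, 0, 0, 0, 0, 0, 0, 0.045], "squeeze": 60}}

```text
clock: 15.05
tcp_pos: [0.5117, 0.2092, 0.2211]
orientation: [0.218, -0.017, 0.976, 0.006]
contact_force: [-0.2, -0.0, -2.7]
finger_gap: 0.596
grasp_force: 63.4
```

```bash
python3 - <<'E'
from h import *
p,R,s=cur(); d=D.T@(p-O)*1000; print(d.round(1),s["finger_gap"]*85.4,s["grasp_force"],"F",(s["contact_force"]).round(1))
# tool for slot: z down, y = shelf +y, yaw -3.3
S=Ro.from_euler('z',-3.3,degrees=True).as_matrix()@np.diag([-1.,1,-1])
plan(np.array([.5642,-.3336,.02+.0236+.05]),S)
# orange check: where brick centre sits vs TCP
E
```

```text
[1.000e+00 1.000e-01 1.485e+02] 50.87022494691216 63.44639539718628 F [-0.2 -0.  -2.7]
turn [ 1.37 25.19  5.23] shift mm (after turn) [ -83.7 -538.9  127.5] | 560.0
```

Call:
{"api": "step_arm", "payload": {"targets": [0, 0, 0, 0.34, 6.3, 1.31, 0.045, 0, 0, 0, 0.34, 6.3, 1.31, 0.045, 0, 0, 0, 0.34, 6.3, 1.31, 0.045, 0, 0, 0, 0.34, 6.3, 1.31, 0.045, -0.004, -0.025, 0, 0, 0, 0, 0.045, -0.007, -0.045, 0, 0, 0, 0, 0.045, -0.007, -0.045, 0, 0, 0, 0, 0.045, -0.007, -0.045, 0, 0, 0, 0, 0.045, -0.007, -0.045, 0, 0, 0, 0, 0.045, -0.007, -0.045, 0, 0, 0, 0, 0.045, -0.007, -0.045, 0, 0, 0, 0, 0.045, -0.007, -0.045, 0, 0, 0, 0, 0.045]}}

```text
clock: 16.25
tcp_pos: [0.5452, -0.1359, 0.217]
orientation: [-0.003, 0.029, 1.0, -0.001]
contact_force: [0.5, 0.2, -2.2]
finger_gap: 0.597
grasp_force: 63.5
```

Call:
{"api": "step_arm", "payload": {"targets": [-0.007, -0.045, 0, 0, 0, 0, 0.045, -0.007, -0.045, 0, 0, 0, 0, 0.045, -0.007, -0.045, 0, 0, 0, 0, 0.045, -0.007, -0.035, 0, 0, 0, 0, 0.045, -0.007, -0.02, 0, 0, 0, 0, 0.045, 0, 0, 0, 0, 0, 0, 0.045, 0, 0, 0, 0, 0, 0, 0.045]}}

```text
clock: 16.95
tcp_pos: [0.5689, -0.3255, 0.2167]
orientation: [-0.003, 0.03, 1.0, -0.0]
contact_force: [-0.7, 0.1, -4.4]
finger_gap: 0.593
grasp_force: 63.6
```

```bash
python3 - <<'E'
from h import *
s=sense(); print(s["grasp_force"],s["finger_gap"]*85.4)
S=Ro.from_euler('z',-3.3,degrees=True).as_matrix()@np.diag([-1.,1,-1])
plan(np.array([.5642,-.3336,.02+.0236+.05]),S)
t=get_image("top"); s=get_image("scene")
a=cv2.resize(t[140:260,280:430],(500,400)); b=cv2.resize(s[130:280,40:240],(533,400))
cv2.imwrite("pics/c5.png",cv2.resize(np.hstack([a,b]),(800,310))[:,:,::-1])
E
```

```text
63.5929012298584 50.618886075680756
turn [-0.05 -0.36 -0.1 ] shift mm (after turn) [  4.2  -8.3 123.1] | 123.5
```

View pics/c5.png

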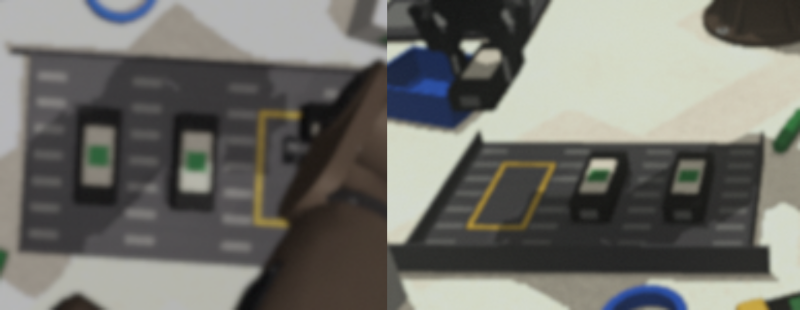

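The brick hangs level over the rack, and the free yellow outline (510,195, right panel) is clear, with the done bricks beside it. Now I descend.

Call:
{"api": "step_arm", "payload": {"targets": [0.002, -0.004, 0.02, 0, -0.3, 0, 0.045, 0.002, -0.004, 0.03, 0, 0, 0, 0.045, 0, 0, 0.03, 0, 0, 0, 0.045, 0, 0, 0.03, 0, 0, 0, 0.045, 0, 0, 0.025, 0, 0, 0, 0.045, 0, 0, 0.015, 0, 0, 0, 0.045, 0, 0, 0.01, 0, 0, 0, 0.045, 0, 0, 0, 0, 0, 0, 0.045, 0, 0, 0, 0, 0, 0, 0.045]}}

```text
clock: 17.95
tcp_pos: [0.5652, -0.3335, 0.0592]
orientation: [0.001, 0.029, 1.0, -0.001]
contact_force: [-0.5, -0.9, -3.2]
finger_gap: 0.594
grasp_force: 63.6
```

```bash
python3 - <<'E'
from h import *
s=sense(); print(s["contact_force"].round(1))
S=Ro.from_euler('z',-3.3,degrees=True).as_matrix()@np.diag([-1.,1,-1])
plan(np.array([.5642,-.3336,.02+.0236]),S)
s=get_image("scene")
cv2.imwrite("pics/c6.png",cv2.resize(s[150:270,40:200],(800,600))[:,:,::-1])
E
```

```text
[-0.5 -0.9 -3.2]
turn [-0.14  0.11 -0.02] shift mm (after turn) [ 1.  -0.2 15.6] | 15.7
```

View pics/c6.png

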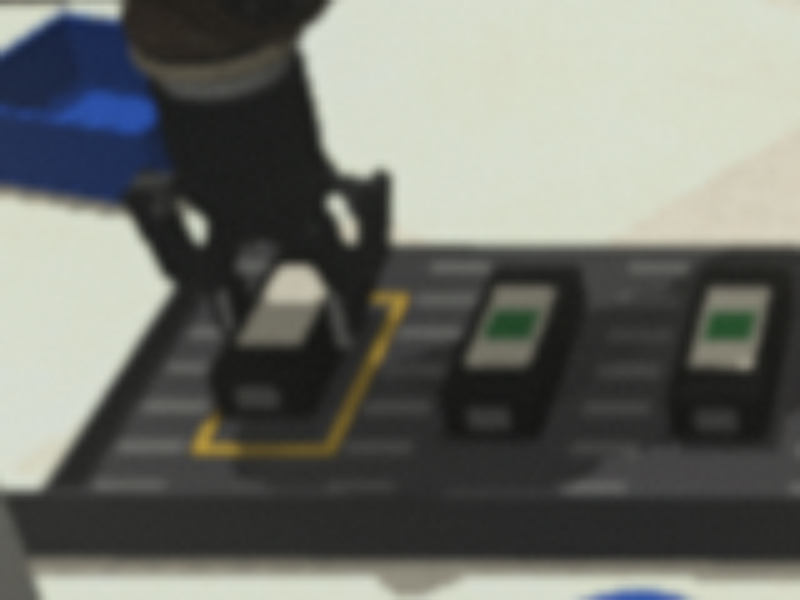

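The brick is level, label up, over the middle of the yellow outline. The last 16 mm go slowly.

Call:
{"api": "step_arm", "payload": {"targets": [0.001, 0, 0.006, 0, 0, 0, 0.045, 0, 0, 0.004, 0, 0, 0, 0.045, 0, 0, 0.002, 0, 0, 0, 0.045, 0, 0, 0.0015, 0, 0, 0, 0.045, 0, 0, 0.001, 0, 0, 0, 0.045, 0, 0, 0, 0, 0, 0, 0.045]}}

```text
clock: 18.6
tcp_pos: [0.5637, -0.3333, 0.0459]
orientation: [0.001, 0.029, 1.0, -0.001]
contact_force: [-7.7, 4.5, 18.9]
finger_gap: 0.595
grasp_force: 66.2
```

It is seated, with an 18.9 N reaction. I'll ease off, open, and lift away.

Call:
{"api": "step_arm", "payload": {"targets": [0, 0, -0.001, 0, 0, 0, 0.045, 0, 0, 0, 0, 0, 0, 0.056, 0, 0, 0, 0, 0, 0, 0.065, 0, 0, 0, 0, 0, 0, 0.075, 0, 0, 0, 0, 0, 0, 0.075, 0, 0, 0, 0, 0, 0, 0.075, 0, 0, -0.02, 0, 0, 0, 0.075, 0, 0, -0.04, 0, 0, 0, 0.075, 0, 0, -0.05, 0, 0, 0, 0.075, 0, 0, -0.05, 0, 0, 0, 0.075, 0.05, 0, -0.02, 0, 0, 0, 0.075, 0.05, 0, 0, 0, 0, 0, 0.075]}}

```text
clock: 19.8
tcp_pos: [0.4676, -0.3277, 0.2261]
orientation: [0.003, 0.028, 1.0, -0.003]
contact_force: [0.9, -1.4, -0.0]
finger_gap: 0.88
grasp_force: 0.0
```

```bash
python3 - <<'E'
from h import *
s=sense(); print(s["contact_force"].round(1),s["finger_gap"])
s=get_image("scene"); t=get_image("top")
print(*blobs(s,(20,90,60),(35,255,255),(70,195,130,250)),sep="\n")
b=cv2.resize(s[150:270,40:370],(800,291));a=cv2.resize(t[150:250,165:425],(800,308))
cv2.imwrite("pics/c7.png",np.vstack([a,b])[:,:,::-1])
E
```

```text
[ 0.9 -1.4 -0. ] 0.8802787433960436
(101.51, 230.72, 206.5, ((103.1802978515625, 229.6204071044922), (21.31540298461914, 53.00937271118164), 54.29330825805664))
```

View pics/c7.png

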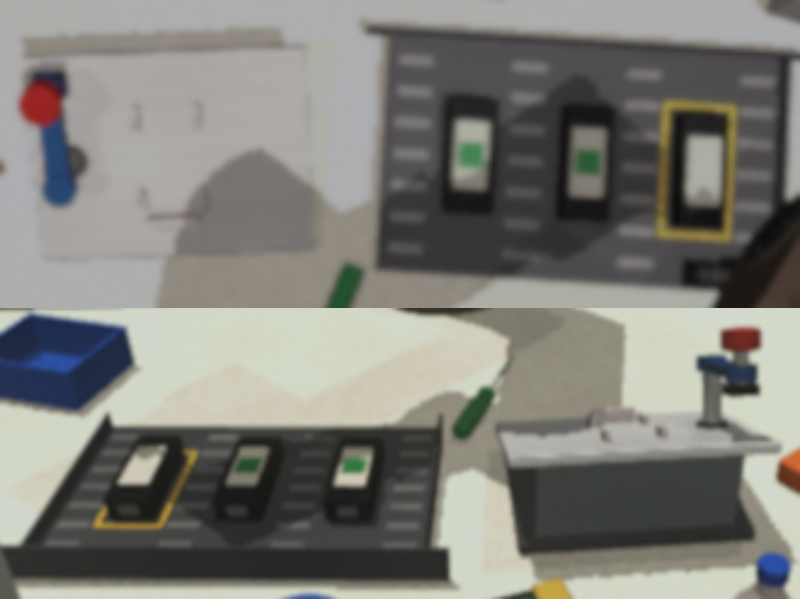

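The brick lies label up inside the yellow outline (700,170), parallel to the finished bricks. The arm is swung clear and nothing else has moved.

```bash
python3 -c "
from cell import *
print(finish_job())"
```

```text
the job is handed in; nothing more can be done
None
```

I stamped the brick (plunger held at its stop for about 1.2 s), swung the arm clear, laid the brick label up in the yellow outline, and handed the job in at about 20 s; no mark shows on the label in the pictures.

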